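Clip the photo scale for the object record

TASK

The broken horse is about to be photographed for the record. Take the black-and-white chequered scale card out of the wooden rack and press its bottom edge down between the two sprung orange jaws of the clip until it is fully home on the clip's floor, upright and roughly centred along the jaws, then let go of it. Leave the grey card and the colour card standing in the rack.

Things in the scene. Friction and masses are not known exactly. Their poses are not given: they have to be found in the camera images.
- scale_card: Black-and-white chequered card, 0.1 kg: upright plate 100 long (x), 6 thick (y), 90 mm tall, with a striped grip bar 50 long, 16 thick, 25 mm high on the middle of its top (90 to 115 mm up). Origin: middle of its bottom edge, z up. Either way round will do. It stands in a slot of the rack, bottom edge 10 mm above the table; lift it over 24 mm straight up to clear the slot.
- clip: Steel base, fixed, 100 (x) by 110 mm (y) with two orange jaws 60 mm long along x. Origin: centre of underside, on the table. Jaws part along y, each up to 9 mm (2.5 N + 0.5 N/mm): 3 mm apart at y = 0 at rest, flaring from 50 mm up to a mouth 26 mm wide at 73 mm, its highest point. A card pressed down on y = 0 parts them (5 to 12 N near 50 mm, then less) and is held. Floor for its edge: 20 mm above the table.
- grey_card: Plain grey card of the same shape, size and origin, in another slot; leave it. Cards in the rack reach 125 mm above the table. The wooden rack is fixed, 124 by 190 mm, 34 mm high, with three parallel slots 8.6 mm wide, 24 mm deep, 75 mm apart along the cards' y; which card is in which slot varies.
- colour_card: White card of the same shape, size and origin, with red, yellow, green and blue patches and a grip bar in those colours, in another slot of the rack; leave it.
Mind the look-alikes: they are no part of the job. Leave any pink or turquoise look-alike of the grey_card alone.

How it is judged:
By the outcome, as a careful person would: the job done as asked, in the order asked, and still so for the second after the job is handed in, with the robot touching nothing.
It also fails if it takes over 48 s, if anything falls off the work surface, if the arm or the gripper's body presses on something with over 40 N, if the wrist force passes 120 N, or if a joint passes its speed limit or range.

ROBOT

A 7-joint arm with a two-finger parallel gripper is mounted at the origin on the work surface. World frame = base frame: x ahead of the robot, y to its left, z up, the work surface at z = 0. Lengths are in m, angles in rad, forces in N, time in s.
With the tool pointing down it reaches from about 0.4 to 0.85 m from the base axis. Payload 10.4 kg.
Tool frame: the origin (TCP) lies midway between the tips of the shut fingers; the grasp point (between the pads) lies 19 mm behind it; z points along the fingers, x is the direction in which the jaws open and shut, and the axes are right-handed (so a half turn about z gives the same grasp; the last joint's range is limited). The gripper opens to 85 mm and grips with 20 to 120 N. Pads are 22 mm wide; open, the fingers measure 114 mm over their backs; the gripper's body (76 mm by 85 mm) begins 54 mm behind the grasp point. The pads swing forward as they close: fully open they stand 13 mm farther back than shut.
Start: joints at [1.143, 0.332, -0.065, 1.46, 0.022, 1.35, -0.088], TCP at [0.246, -0.575, 0.231] pointing down, gripper open.
Joint ranges: [-2.6, 2.6], [-0.5, 2.12], [-1.47, 1.34], [0.16, 2.42], [-1.27, 4.41], [0.06, 2.06], [-2.6, 2.6]. Speed limits (rad/s): [2.22, 2.22, 2.79, 2.79, 3.14, 3.14, 3.14].

INTERFACE

Orientations are given as a unit quaternion [x, y, z, w].
In Python, from workcell import monitor, eyes, ticket, models gives the robot as it stands.
- The arm moves only by the tool servo_tool, never from a script. Its argument "motion" is a list of rows, each a list of 7 numbers: the opening, from 0 (shut) to 1 (fully open), then the shift along the tool's x, y, z in m, then the turn, a rotation vector about the tool's x, y, z in degrees. In form: [[fingers, tx, ty, tz, rx, ry, rz], ...]. A call has 1 to 20 rows; each row is the pose to reach, as a shift and turn from the pose commanded when the call began, along the tool's axes at that moment; what a row does not reach only later rows make up. A row lasts 1/8 s, in which the tool goes at most 62.5 mm and 10.7 degrees, less where a joint would pass 70% of its speed; a pose out of reach is approached as far as the arm can. A call with a gripper value outside its range is refused whole. The fingers move at their own pace and stop on an object; "grip_force" is the grip in N (left out, the last holds). Time passes only in rows, so rows that repeat a pose let the fingers close. It gives the time, the measured TCP pose, the force and the opening at its end, in the units of the state.
- monitor.get_obs(): the state, without advancing time (a new reading comes with each control period).
- eyes.camera(name): name is "side" or "top" or "wrist"; returns (picture, depth): 420x560x3 uint8, blue, green, red; 420x560 float32, m along the optical axis (not along the pixel's ray), 0 where there is no reading.
- eyes.camera_info(name): a dict with "intrinsics" (3x3 intrinsics, pixels), "k1" (the pictures are not rectified: a ray, as slopes to the right and down, at radius r is drawn at 1 + k1 r^2 times it, then the intrinsics apply), "extrinsics" (4x4, takes a point from world to camera coordinates); the wrist camera has in their place "tool_from_camera" (4x4, takes a point from camera to tool coordinates, whose origin is the TCP and whose axes are the tool frame's). Camera axes: x right, y down, z forward; pixel columns grow to the right and rows downward; lengths in m; the calibration is good to about 2 mm. A picture is of the moment at which its call begins: read the wrist's pose just before it. camera_info takes no time and is no camera call.
- ticket.hand_in(): hands the job in, once; it reports no verdict.
Trained networks look in the newest picture that a camera, given by its name, has taken for a name from the list of things; names that differ only in an ending like _2 or _b are one class to them, and where a whole thing is asked for, a point or a joint stands for the part that bears it (a point fixed in the world has none). Each returns a list of dicts, best first, with "confidence" (0 to 1); they miss things now and then, are a little off and sometimes report something else, mostly with a low value. They report only what shows in the picture. A call takes as long as a camera call. They do not tell look-alikes from the thing itself.
- models.boxes_of(camera, thing): "point" ([x, y, z] in m, in the coordinates of the camera as it stood for that picture, good to about 4 mm: the middle of the surface that is visible of it).
The state is a dict: "clock": time; "joint_pos": joint angles; "joint_velocities": joint speeds; "tau": joint torques, N m; "position": TCP position; "ee_rot": TCP orientation; "ft_force": force on the tool from outside, world axes, zero at the start; "torque": the same for the moment, N m; "grip_width": opening from 0.0 (shut) to 1.0 (fully open).
Only numpy, scipy, OpenCV 4.12 (cv2) and the standard library are available. Lean on these libraries where they do the work, as an engineer would, in place of code of your own. Each camera call takes 0.05 s, during which the arm holds its last target. There are 200 camera calls.

## Working session

There is one attempt and no reset: what is moved stays moved. The work goes in short steps, Python scripts to look and compute and a tool call to move; the robot and the scene stay as the last step left them, time stands still between calls to the robot, and variables do not carry over. Pictures are saved under pics/ and viewed, about 8 in all and at most 12, crops included, and the job is handed in when it is done.

Besides the shell and the picture viewer there is one more tool, called after ">>>" as name(argument=value, ...) on one line, values as JSON. servo_tool: Moves the arm, as the interface text tells. Its arguments: {"type":"object","properties":{"motion":{"type":"array"},"grip_force":{"type":"number"}},"required":["motion"]}

```bash
mkdir -p pics; cat > h.py <<'E'
import numpy as np, cv2
from scipy.spatial.transform import Rotation as R
from workcell import monitor, eyes, ticket, models
def T_wc(name):
    i=eyes.camera_info(name)
    if name!='wrist': return np.linalg.inv(np.array(i['extrinsics']))
    o=monitor.get_obs(); T=np.eye(4); T[:3,:3]=R.from_quat(o['ee_rot']).as_matrix(); T[:3,3]=o['position']
    return T@np.array(i['tool_from_camera'])
def cloud(name):
    T=T_wc(name); i=eyes.camera_info(name); p,d=eyes.camera(name)
    K=np.array(i['intrinsics']); k=i['k1']
    v,u=np.mgrid[:420,:560].astype(np.float64)
    pts=np.stack([u,v],-1).reshape(-1,1,2)
    n=cv2.undistortPoints(pts,K,np.array([k,0,0,0.])).reshape(420,560,2)
    P=np.concatenate([n*d[...,None],d[...,None]],-1)
    W=P@T[:3,:3].T+T[:3,3]; W[d==0]=np.nan
    return p,W,T
E
cat > a.py <<'E'
from h import *
o=monitor.get_obs(); print(o['clock'],o['position'],o['ee_rot'],o['ft_force'])
ims=[]
for c in ('top','side'):
    p,W,T=cloud(c); np.save(f'{c}.npy',W); ims.append(p); print(c,T[:3,3].round(2))
    for t in ('scale_card','grey_card','colour_card','clip'):
        for b in models.boxes_of(c,t)[:3]:
            print(c,t,round(b['confidence'],2),(T[:3,:3]@b['point']+T[:3,3]).round(3))
cv2.imwrite('pics/1.png',cv2.resize(ims[0],(800,600))); cv2.imwrite('pics/2.png',cv2.resize(ims[1],(800,600)))
for i,c in enumerate(('top','side')): cv2.imwrite(f'{c}_raw.png',ims[i])
E
python3 a.py
```

```text
0.0 [ 0.24600929 -0.57413255  0.23049918] [ 8.34827343e-01 -5.50511396e-01 -6.08968804e-04 -3.74593766e-04] [ 0.15285253 -0.1243908   0.52148208]
top [0.35 0.03 0.91]
top scale_card 0.67 [0.555 0.192 0.101]
top grey_card 0.95 [0.544 0.117 0.099]
top grey_card 0.82 [0.4   0.136 0.1  ]
top grey_card 0.79 [0.501 0.394 0.075]
top colour_card 0.69 [0.567 0.269 0.095]
top clip 0.73 [ 0.553 -0.214  0.02 ]
side [ 0.32 -0.58  0.65]
side scale_card 0.79 [0.547 0.193 0.093]
side grey_card 0.96 [0.5   0.384 0.061]
side grey_card 0.85 [0.395 0.135 0.058]
side grey_card 0.66 [0.548 0.118 0.078]
side colour_card 0.83 [0.556 0.272 0.096]
side clip 0.88 [ 0.548 -0.229  0.026]
```

View pics/1.png

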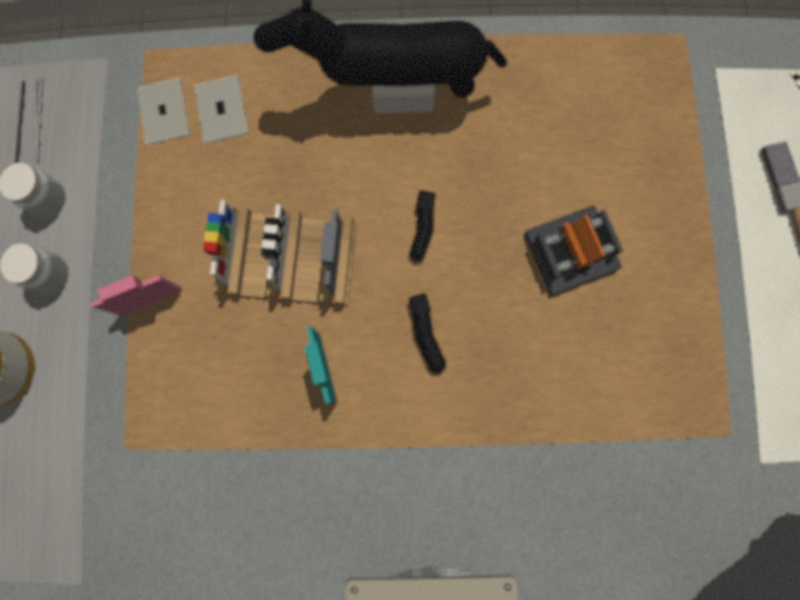

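View pics/2.png

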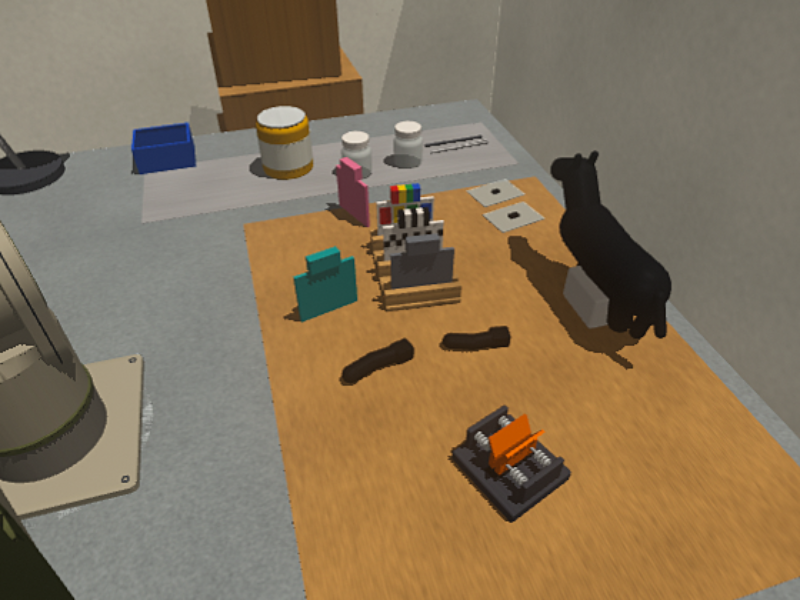

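The top view shows the chequered card in the middle slot at about (272,240), with the colour card on its left and the grey card on its right. The clip is at (575,250), turned by about 20°. Next I'll measure both from the depth clouds.

```bash
cat > b.py <<'E'
from h import *
def rep(n,P):
    if len(P)<5: print(n,len(P)); return
    (c,s,a)=cv2.minAreaRect(P[:,:2].astype(np.float32)*1000); d=P[:,:2]-P[:,:2].mean(0)
    w=np.linalg.svd(d,full_matrices=False)[2][0]; 
    print(n,len(P),'mean',P.mean(0).round(4),'rect',np.round(c,1),np.round(s,1),round(a,1),'axis deg',round(np.degrees(np.arctan2(w[1],w[0]))%180,1),'z',P[:,2].min().round(3),P[:,2].max().round(3))
for c in ('top','side'):
    W=np.load(c+'.npy'); im=cv2.imread(c+'_raw.png'); h=cv2.cvtColor(im,cv2.COLOR_BGR2HSV)
    x,y,z=np.moveaxis(W,-1,0)
    near=(abs(x-.55)<.08)
    for nm,y0 in (('scale',.192),('grey',.117),('colour',.27)):
        m=near&(abs(y-y0)<.03)
        rep(c+' '+nm+' bar',W[m&(z>.106)]); rep(c+' '+nm+' plate',W[m&(z>.05)&(z<.098)])
    rep(c+' rack',W[(abs(x-.55)<.1)&(abs(y-.19)<.13)&(z>.025)&(z<.04)])
    m=(abs(x-.55)<.1)&(abs(y+.22)<.1)
    o=m&(h[...,0]<14)&(h[...,1]>190)&(z>.03)
    rep(c+' jaws',W[o]); rep(c+' jawtop',W[o&(z>.066)]); rep(c+' base',W[m&(z>.008)&(z<.03)&(h[...,1]<120)])
E
python3 b.py
```

```text
top scale bar 332 mean [0.5604 0.193  0.1227] rect [561.8 194.2] [18.2 50.8] 84.1 axis deg 172.7 z 0.106 0.128
top scale plate 232 mean [0.5576 0.1918 0.0714] rect [561.6 193.6] [  6.8 100.5] 83.7 axis deg 173.2 z 0.05 0.098
top grey bar 302 mean [0.5514 0.1186 0.1232] rect [553.3 119.4] [16.8 51.4] 83.6 axis deg 173.5 z 0.106 0.128
top grey plate 122 mean [0.5425 0.1181 0.0716] rect [552.9 119.1] [ 6.5 99.9] 83.6 axis deg 173.0 z 0.05 0.098
top colour bar 360 mean [0.5692 0.2664 0.1225] rect [570.3 268.2] [18.5 50.5] 83.0 axis deg 172.3 z 0.106 0.13
top colour plate 308 mean [0.5677 0.2655 0.0743] rect [570.4 267.4] [  7.9 101.3] 83.3 axis deg 173.0 z 0.05 0.098
top rack 1672 mean [0.554  0.1888 0.0335] rect [540.8 195.7] [182.4 168. ] 83.4 axis deg 85.1 z 0.025 0.04
top jaws 195 mean [ 0.5605 -0.2171  0.0607] rect [ 559.2 -215.3] [56.  34.3] 23.0 axis deg 17.2 z 0.035 0.076
top jawtop 74 mean [ 0.5628 -0.216   0.0713] rect [ 559.5 -215.2] [55.3 34.3] 23.3 axis deg 17.8 z 0.066 0.076
top base 1420 mean [ 0.5538 -0.2096  0.0182] rect [ 561.2 -215.1] [102.3 109.4] 19.5 axis deg 43.7 z
[... 435 characters left out ...]
 axis deg 173.6 z 0.05 0.098
side colour bar 214 mean [0.5665 0.2643 0.1185] rect [567.  268.4] [24.6 49.8] 84.3 axis deg 174.0 z 0.106 0.127
side colour plate 376 mean [0.5568 0.2676 0.0792] rect [566.6 266.4] [ 9.1 99.4] 83.1 axis deg 173.7 z 0.05 0.098
side rack 661 mean [0.5385 0.1423 0.0325] rect [559.1 195.2] [189.6 124.7] 83.5 axis deg 113.9 z 0.025 0.04
side jaws 784 mean [ 0.5548 -0.2158  0.0557] rect [ 558.6 -216.6] [62.2 34.1] 20.9 axis deg 21.6 z 0.03 0.074
side jawtop 198 mean [ 0.5559 -0.2119  0.0704] rect [ 558.4 -216.7] [61.5 34.1] 20.9 axis deg 22.8 z 0.066 0.074
side base 1680 mean [ 0.5447 -0.233   0.0172] rect [ 557.9 -217.2] [100.9 109.3] 19.7 axis deg 139.1 z 0.008 0.03
```

>>> servo_tool(motion=[[0.5, -0.581, -0.591, -0.02, 0, 0, 30], [0.5, -0.581, -0.591, -0.02, 0, 0, 30], [0.5, -0.581, -0.591, -0.02, 0, 0, 30], [0.5, -0.581, -0.591, -0.02, 0, 0, 30], [0.5, -0.581, -0.591, -0.02, 0, 0, 30], [0.5, -0.581, -0.591, -0.02, 0, 0, 30], [0.5, -0.581, -0.591, -0.02, 0, 0, 30], [0.5, -0.581, -0.591, -0.02, 0, 0, 30], [0.5, -0.581, -0.591, -0.02, 0, 0, 30], [0.5, -0.581, -0.591, -0.02, 0, 0, 30], [0.5, -0.581, -0.591, -0.02, 0, 0, 30], [0.5, -0.581, -0.591, -0.02, 0, 0, 30], [0.5, -0.581, -0.591, -0.02, 0, 0, 30], [0.5, -0.581, -0.591, -0.02, 0, 0, 30], [0.5, -0.581, -0.591, -0.02, 0, 0, 30], [0.5, -0.581, -0.591, -0.02, 0, 0, 30], [0.5, -0.581, -0.591, -0.02, 0, 0, 30], [0.5, -0.581, -0.591, -0.02, 0, 0, 30]])

```text
clock: 2.75
position: [0.5607, 0.1912, 0.2516]
ee_rot: [-0.663, 0.748, -0.0, 0.0]
ft_force: [-0.2, 0.0, -0.3]
grip_width: 0.502
```

```bash
cat > c.py <<'E'
from h import *
from b import rep
o=monitor.get_obs(); print(o['position'],R.from_quat(o['ee_rot']).as_matrix().round(4).tolist(), o['joint_pos'])
p,W,T=cloud('wrist'); np.save('w1.npy',W); cv2.imwrite('w1_raw.png',p); cv2.imwrite('pics/3.png',p)
x,y,z=np.moveaxis(W,-1,0); m=(abs(x-.56)<.08)&(abs(y-.192)<.03)
rep('bar',W[m&(z>.106)&(z<.135)]); rep('bartop',W[m&(z>.119)&(z<.131)]);rep('plate',W[m&(z>.05)&(z<.098)]); rep('platetop',W[m&(z>.09)&(z<.105)])
E
sed -i 's/^for c in/if __name__=="__main__":\n  for c in/' b.py; python3 - <<'E'
s=open('b.py').read().split('  for c in',1); l=s[1].split('\n')
open('b.py','w').write(s[0]+'  for c in'+l[0]+'\n'+'\n'.join('  '+q for q in l[1:]))
E
python3 c.py
```

```text
[0.5606798  0.19117794 0.25157471] [[-0.1201, -0.9928, 0.0006], [-0.9928, 0.1201, -0.0006], [0.0006, -0.0007, -1.0]] [ 0.16876137  0.33133645 -0.72116392  1.49154499  0.22054451  1.40112037
 -2.25374242]
bar 1281 mean [0.5641 0.194  0.1242] rect [561.9 194.2] [16.3 50.6] 83.6 axis deg 173.1 z 0.107 0.127
bartop 1226 mean [0.5631 0.1941 0.1247] rect [561.9 194.4] [16.  50.6] 83.3 axis deg 172.9 z 0.119 0.127
plate 63 mean [0.6018 0.1884 0.0817] rect [566.6 193.9] [ 6.4 91. ] 83.0 axis deg 175.7 z 0.058 0.098
platetop 339 mean [0.5753 0.1927 0.0996] rect [562.  192.1] [16.  99.9] 87.8 axis deg 173.6 z 0.092 0.105
```

View pics/3.png

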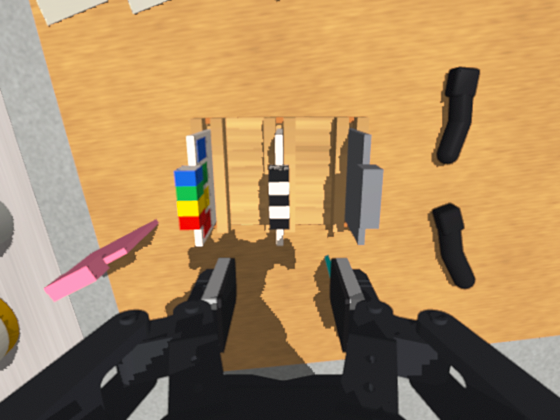

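The wrist view shows the chequered bar at (279,198), lined up between the fingers, and its 16 × 50 mm size matches. I'll descend and grip.

>>> servo_tool(motion=[[0.5, -0.003, 0, 0.05, 0, 0, 0], [0.5, -0.003, 0, 0.1, 0, 0, 0], [0.5, -0.003, 0, 0.13, 0, 0, 0], [0.5, -0.003, 0, 0.15, 0, 0, 0], [0.5, -0.003, 0, 0.16, 0, 0, 0], [0.5, -0.003, 0, 0.16, 0, 0, 0], [0.5, -0.003, 0, 0.16, 0, 0, 0], [0, -0.003, 0, 0.16, 0, 0, 0], [0, -0.003, 0, 0.16, 0, 0, 0], [0, -0.003, 0, 0.16, 0, 0, 0], [0, -0.003, 0, 0.16, 0, 0, 0], [0, -0.003, 0, 0.16, 0, 0, 0], [0, -0.003, 0, 0.16, 0, 0, 0]], grip_force=60)

```text
clock: 4.42
position: [0.5615, 0.1954, 0.0921]
ee_rot: [-0.664, 0.748, -0.0, 0.001]
ft_force: [-0.6, -0.2, 5.9]
grip_width: 0.175
```

>>> servo_tool(motion=[[0, 0, 0, -0.01, 0, 0, 0], [0, 0, 0, -0.03, 0, 0, 0], [0, 0, 0, -0.06, 0, 0, 0], [0, 0, 0, -0.1, 0, 0, 0], [0, 0, 0, -0.14, 0, 0, 0], [0, 0, 0, -0.16, 0, 0, 0], [0, 0, 0, -0.16, 0, 0, 0], [0, 0, 0, -0.16, 0, 0, 0]])

```text
clock: 5.42
position: [0.5605, 0.1951, 0.2506]
ee_rot: [-0.664, 0.748, 0.0, -0.0]
ft_force: [0.7, -0.1, -1.5]
grip_width: 0.179
```

>>> servo_tool(motion=[[0, 0.02, -0.002, 0, 0, 0, -1], [0, 0.06, -0.007, 0, 0, 0, -4], [0, 0.11, -0.013, 0, 0, 0, -7], [0, 0.16, -0.019, 0, 0, 0, -10], [0, 0.21, -0.025, 0, 0, 0, -14], [0, 0.26, -0.031, 0, 0, 0, -17], [0, 0.31, -0.036, 0, 0, 0, -20], [0, 0.35, -0.041, 0, 0, 0, -23], [0, 0.385, -0.045, 0, 0, 0, -25], [0, 0.4, -0.047, 0, 0, 0, -26], [0, 0.408, -0.048, 0, 0, 0, -26.8], [0, 0.408, -0.048, 0, 0, 0, -26.8], [0, 0.408, -0.048, 0, 0, 0, -26.8], [0, 0.408, -0.048, 0, 0, 0, -26.8]])

```text
clock: 7.18
position: [0.5604, -0.2146, 0.2515]
ee_rot: [0.819, -0.573, 0.0, -0.0]
ft_force: [0.7, 0.2, -1.3]
grip_width: 0.18
```

```bash
cat > d.py <<'E'
from h import *
from b import rep
import sys
n=sys.argv[1]; ims=[]
o=monitor.get_obs(); tz=o['position'][2]; print(o['position'],R.from_quat(o['ee_rot']).as_matrix()[:,0].round(4),R.from_quat(o['ee_rot']).as_matrix()[:,2].round(4))
for c in ('wrist','side','top'):
    p,W,T=cloud(c); ims.append(p); np.save(f'{c}_{n}.npy',W); cv2.imwrite(f'{c}_{n}.png',p); h=cv2.cvtColor(p,cv2.COLOR_BGR2HSV)
    x,y,z=np.moveaxis(W,-1,0); m=(abs(x-.56)<.1)&(abs(y+.216)<.1)
    og=m&(h[...,0]<14)&(h[...,1]>170)&(z>.03)&(z<.08)
    rep(c+' jaws',W[og]); rep(c+' jawtop',W[og&(z>.066)]); rep(c+' base',W[m&(z>.008)&(z<.03)&(h[...,1]<120)])
    # card in hand: bottom at about tz-0.082
    k=m&(z>tz-.092)&(z<tz-.005)&(z>.08)&(h[...,1]<70); rep(c+' card',W[k])
    for a in (.08,.06,.04,.02): rep(f'  slice -{a}',W[k&(abs(z-tz+a)<.008)])
cv2.imwrite(f'pics/{n}.png',np.hstack([cv2.resize(i,(400,300)) for i in ims[:2]]) if len(sys.argv)<3 else ims[1])
E
python3 d.py 4
```

```text
[ 0.56042206 -0.21462329  0.25145247] [ 3.429e-01 -9.394e-01  1.000e-04] [ 2.e-04 -0.e+00 -1.e+00]
wrist jaws 281 mean [ 0.5614 -0.2147  0.0652] rect [ 561.4 -217.5] [60.2 35.8] 19.4 axis deg 16.7 z 0.035 0.074
wrist jawtop 148 mean [ 0.5568 -0.2108  0.0692] rect [ 561.  -216.5] [60.1 33.6] 19.3 axis deg 15.5 z 0.066 0.074
wrist base 4395 mean [ 0.5721 -0.2125  0.0176] rect [ 561.  -216.5] [ 99.9 110.3] 19.8 axis deg 104.6 z 0.013 0.03
wrist card 260 mean [ 0.6059 -0.1991  0.2206] rect [ 595.9 -205.4] [30.6  6. ] 32.1 axis deg 28.4 z 0.17 0.246
  slice -0.08 18 mean [ 0.6081 -0.1979  0.1742] rect [ 608.2 -197.9] [0.2 5.1] 21.3 axis deg 110.2 z 0.17 0.178
  slice -0.06 32 mean [ 0.6081 -0.1976  0.1922] rect [ 608.2 -197.8] [0.2 5.8] 21.0 axis deg 110.2 z 0.184 0.198
  slice -0.04 44 mean [ 0.6082 -0.1978  0.2124] rect [ 608.2 -197.8] [0.3 5.4] 20.8 axis deg 110.2 z 0.205 0.219
  slice -0.02 60 mean [ 0.6082 -0.1978  0.2324] rect [ 608.2 -197.8] [0.3 5.6] 19.5 axis deg 110.0 z 0.225 0.239
side jaws 469 mean [ 0.553  -0.219   0.0517] rect [ 557.8 -214.8] [61.2 31.6] 21.3 axis deg 20.0 z
[... 1024 characters left out ...]
17.8 z 0.066 0.076
top base 1422 mean [ 0.5538 -0.2101  0.0182] rect [ 561.2 -215.2] [101.7 110.2] 19.9 axis deg 43.9 z 0.008 0.03
top card 792 mean [ 0.551  -0.2155  0.2055] rect [ 559.7 -212.2] [98.7  4.3] 20.7 axis deg 20.1 z 0.168 0.246
  slice -0.08 109 mean [ 0.5573 -0.2135  0.1747] rect [ 560.9 -212.2] [96.5  2.4] 19.4 axis deg 19.5 z 0.168 0.179
  slice -0.06 193 mean [ 0.5527 -0.2147  0.1911] rect [ 559.9 -212.2] [97.8  3.1] 19.8 axis deg 20.0 z 0.183 0.199
  slice -0.04 158 mean [ 0.5449 -0.2176  0.2113] rect [ 559.8 -212. ] [98.4  3.5] 21.3 axis deg 20.9 z 0.203 0.219
  slice -0.02 145 mean [ 0.5462 -0.2172  0.2316] rect [ 559.7 -212. ] [97.4  4. ] 21.2 axis deg 20.4 z 0.223 0.239
```

View pics/4.png

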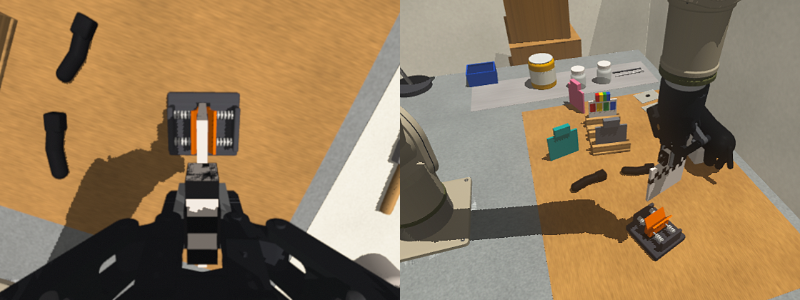

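Card hangs upright with its axis at 20°, matching the clip, and it is within about 1 mm of centre. I'll lower it to just inside the mouth and then press.

>>> servo_tool(motion=[[0, 0.001, 0, 0.02, 0, 0, 0], [0, 0.001, 0, 0.05, 0, 0, 0], [0, 0.001, 0, 0.075, 0, 0, 0], [0, 0.001, 0, 0.09, 0, 0, 0], [0, 0.001, 0, 0.1, 0, 0, 0], [0, 0.001, 0, 0.106, 0, 0, 0], [0, 0.001, 0, 0.11, 0, 0, 0], [0, 0.001, 0, 0.11, 0, 0, 0]], grip_force=80)

```text
clock: 8.32
position: [0.5607, -0.2165, 0.1415]
ee_rot: [0.819, -0.574, 0.0, -0.0]
ft_force: [0.2, -0.2, -1.6]
grip_width: 0.178
```

>>> servo_tool(motion=[[0, 0, 0, 0.004, 0, 0, 0], [0, 0, 0, 0.008, 0, 0, 0], [0, 0, 0, 0.012, 0, 0, 0], [0, 0, 0, 0.016, 0, 0, 0], [0, 0, 0, 0.02, 0, 0, 0], [0, 0, 0, 0.024, 0, 0, 0], [0, 0, 0, 0.028, 0, 0, 0], [0, 0, 0, 0.028, 0, 0, 0]])

```text
clock: 9.32
position: [0.5603, -0.2163, 0.1126]
ee_rot: [0.819, -0.574, -0.0, -0.0]
ft_force: [1.9, 1.0, -3.9]
grip_width: 0.174
```

>>> servo_tool(motion=[[0, 0, 0, 0.003, 0, 0, 0], [0, 0, 0, 0.006, 0, 0, 0], [0, 0, 0, 0.008, 0, 0, 0], [0, 0, 0, 0.009, 0, 0, 0], [0, 0, 0, 0.009, 0, 0, 0]])

```text
clock: 9.95
position: [0.5605, -0.2164, 0.1042]
ee_rot: [0.819, -0.574, -0.0, 0.0]
ft_force: [0.6, 0.5, 0.9]
grip_width: 0.174
```

```bash
python3 d.py 5 s | grep -E "side|^\["; python3 - <<'E'
import cv2
a=cv2.imread('side_5.png'); cv2.imwrite('pics/5c.png',cv2.resize(a[230:380,270:430],(640,600)))
E
```

```text
[ 0.56053453 -0.2164331   0.10417327] [ 3.420e-01 -9.397e-01 -1.000e-04] [-1.e-04  1.e-04 -1.e+00]
side jaws 247 mean [ 0.5553 -0.2296  0.0499] rect [ 557.8 -227.6] [82.4 15.9] 20.9 axis deg 19.5 z 0.03 0.077
side jawtop 60 mean [ 0.5525 -0.234   0.0713] rect [ 557.8 -227.6] [82.4 15.9] 20.9 axis deg 21.0 z 0.066 0.077
side base 1529 mean [ 0.5448 -0.2368  0.0173] rect [ 558.5 -217.1] [101.4 110.1] 19.4 axis deg 144.9 z 0.008 0.03
side card 112 mean [ 0.5316 -0.2286  0.0906] rect [ 536.8 -227.5] [52.4  7.6] 12.4 axis deg 17.7 z 0.08 0.099
```

View pics/5c.png

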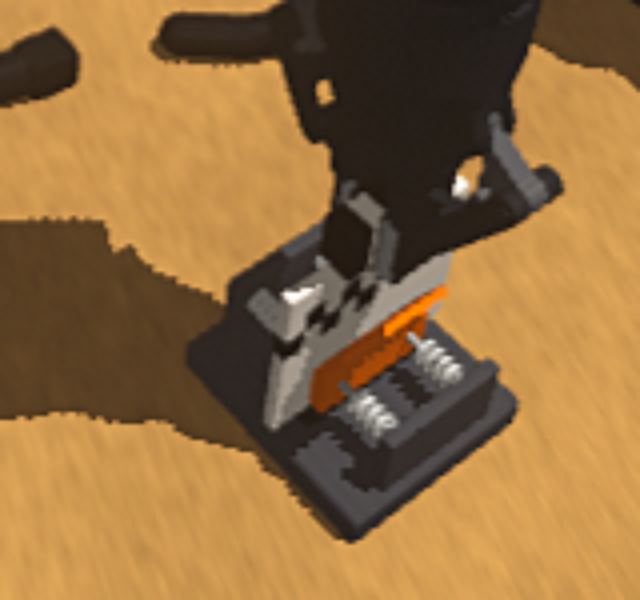

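The card is between the jaws, upright, and its bottom corner (280,425) is almost at the base. I'll press in small steps until it meets the floor.

>>> servo_tool(motion=[[0, 0, 0, 0.001, 0, 0, 0], [0, 0, 0, 0.002, 0, 0, 0], [0, 0, 0, 0.002, 0, 0, 0]])

```text
clock: 10.48
position: [0.5606, -0.2165, 0.1023]
ee_rot: [0.819, -0.574, 0.0, -0.0]
ft_force: [0.6, 0.5, 1.4]
grip_width: 0.177
```

>>> servo_tool(motion=[[0, 0, 0, 0.001, 0, 0, 0], [0, 0, 0, 0.001, 0, 0, 0]])

```text
clock: 10.72
position: [0.5607, -0.2166, 0.1022]
ee_rot: [0.819, -0.574, 0.0, 0.0]
ft_force: [-3.4, 0.9, 8.9]
grip_width: 0.177
```

>>> servo_tool(motion=[[0, 0, 0, 0.001, 0, 0, 0], [0, 0, 0, 0.001, 0, 0, 0]])

```text
clock: 10.98
position: [0.5609, -0.2167, 0.1021]
ee_rot: [0.819, -0.574, 0.001, 0.0]
ft_force: [-6.5, 2.0, 16.9]
grip_width: 0.174
```

Position has stopped at z 0.102 while the force rises to 17 N, so the card is on the floor. I'll release and back off straight up.

>>> servo_tool(motion=[[0.5, 0, 0, 0, 0, 0, 0], [0.5, 0, 0, 0, 0, 0, 0], [0.5, 0, 0, 0, 0, 0, 0], [0.5, 0, 0, 0, 0, 0, 0], [0.5, 0, 0, -0.01, 0, 0, 0], [0.5, 0, 0, -0.04, 0, 0, 0], [0.5, 0, 0, -0.09, 0, 0, 0], [0.5, 0, 0, -0.14, 0, 0, 0], [0.5, 0, 0, -0.16, 0, 0, 0], [0.5, 0, 0, -0.16, 0, 0, 0], [0.5, 0, 0, -0.16, 0, 0, 0]])

```text
clock: 12.35
position: [0.5602, -0.2164, 0.2594]
ee_rot: [0.819, -0.574, -0.001, 0.0]
ft_force: [0.2, 0.4, -0.8]
grip_width: 0.5
```

```bash
cat > e.py <<'E'
from h import *
from b import rep
ims=[]
for c in ('wrist','side','top'):
    p,W,T=cloud(c); ims.append(p)
    x,y,z=np.moveaxis(W,-1,0); m=(abs(x-.56)<.08)&(abs(y+.216)<.06)
    k=m&(z>.08)&(z<.145); rep(c+' card',W[k]); rep(c+' bartop',W[k&(z>.128)]); rep(c+' plate',W[k&(z<.107)])
    rep(c+' platetopband',W[k&(z>.1)&(z<.107)]); print(np.nanpercentile(z[k&(z>.128)],[50,90]))
    for nm,(X,Y) in dict(grey=(.552,.119),colour=(.569,.268)).items():
        rep(c+' '+nm,W[(abs(x-X)<.08)&(abs(y-Y)<.03)&(z>.106)&(z<.135)])
cv2.imwrite('pics/6.png',np.hstack([cv2.resize(i,(400,300)) for i in ims[:2]]))
E
python3 e.py
```

```text
wrist card 1722 mean [ 0.5661 -0.2149  0.1282] rect [ 561.5 -216.6] [100.1  16.8] 19.5 axis deg 19.6 z 0.083 0.137
wrist bartop 1271 mean [ 0.5625 -0.2162  0.1346] rect [ 561.5 -216.6] [50.5 16.7] 19.4 axis deg 19.5 z 0.128 0.137
wrist plate 30 mean [ 0.5997 -0.2046  0.0925] rect [ 597.6 -206.9] [27.6  6.1] 33.1 axis deg 28.2 z 0.083 0.1
wrist platetopband 0
[0.13471807 0.13557276]
wrist grey 0
wrist colour 0
side card 979 mean [ 0.5543 -0.2205  0.1135] rect [ 558.7 -216.5] [101.2  18.6] 19.9 axis deg 18.5 z 0.08 0.137
side bartop 333 mean [ 0.5578 -0.2176  0.1338] rect [ 559.  -216.3] [51.3 17.5] 18.9 axis deg 19.1 z 0.128 0.137
side plate 345 mean [ 0.553  -0.2212  0.0917] rect [ 559.4 -219. ] [101.3   7.2] 16.6 axis deg 18.9 z 0.08 0.107
side platetopband 52 mean [ 0.544  -0.2239  0.1033] rect [ 558.8 -218.8] [100.3   6.5] 16.6 axis deg 18.8 z 0.1 0.107
[0.13410381 0.13551757]
side grey 260 mean [0.5495 0.1157 0.119 ] rect [550.7 119. ] [20.6 50.5] 83.6 axis deg 172.9 z 0.106 0.126
side colour 213 mean [0.5664 0.2643 0.1188] rect [567.2 268.9] [21.8 49.5] 83.4 axis deg 173.2 z 0.106 0.127
top card 725 mean [ 0.559  -0.2148  0.1156] rect [ 561.7 -216.9] [100.4  19.4] 20.8 axis deg 20.4 z 0.08 0.139
top bartop 289 mean [ 0.561  -0.2157  0.1348] rect [ 561.6 -216.9] [49.3 19.2] 22.9 axis deg 19.8 z 0.128 0.139
top plate 225 mean [ 0.5586 -0.2143  0.0917] rect [ 561.2 -215.4] [100.1   6.7] 20.1 axis deg 20.1 z 0.08 0.107
top platetopband 35 mean [ 0.5622 -0.2132  0.1039] rect [ 561.  -214.8] [98.5  6.2] 18.8 axis deg 19.8 z 0.1 0.107
[0.13514328 0.13675759]
top grey 299 mean [0.5516 0.1186 0.1234] rect [553.3 119.3] [16.6 50.7] 83.5 axis deg 173.2 z 0.107 0.129
top colour 357 mean [0.5691 0.2665 0.1223] rect [570.5 267.9] [18.4 50.8] 83.6 axis deg 172.3 z 0.106 0.13
```

View pics/6.png

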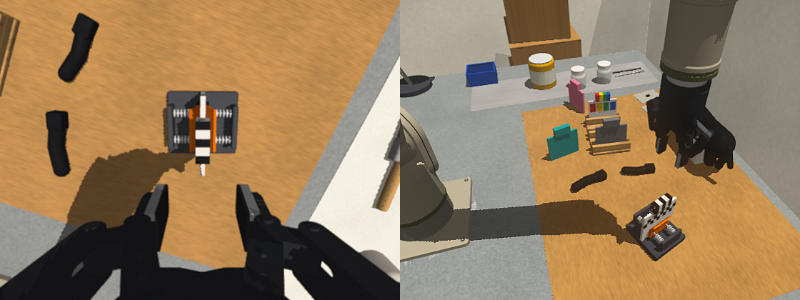

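```bash
python3 -c "
from workcell import ticket; print(ticket.hand_in())"
```

```text
the job is handed in; nothing more can be done
None
```

The scale card is standing in the clip and released. I handed the job in at about 12.5 s on the robot's clock, with the gripper clear above the card.

I lifted the card straight out of the rack's middle slot and turned it to match the clip. I then pressed it down until the arm stopped moving and the force rose to about 17 N, meaning the card had reached the floor.

Final checks:
- **Depth:** the grip bar's top is at 0.134–0.135 m in all three cameras. Fully home would put it at 0.135 m.
- **Position:** the card is centred on the clip to within about 1 mm and lies along the jaws at about 20°. It looks upright in the wrist and side pictures.
- **Other cards:** the grey and colour cards measure the same positions as at the start, so they were not disturbed. The pink and turquoise look-alikes were left alone.

No check failed. The only disagreement was 1–3 mm between cameras, about what the calibration allows.

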